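# Seat the roll mandrel in the label rewinder's spindle

### The arm

A 6-joint arm with a two-finger parallel gripper is mounted at the origin on the work surface. World frame = base frame: x ahead of the robot, y to its left, z up, the work surface at z = 0. Lengths are in m, angles in rad, forces in N, time in s.
With the tool pointing down it reaches from about 0.3 to 0.875 m from the base axis. Payload 6.4 kg.
Tool frame: the origin (TCP) lies midway between the tips of the shut fingers; the grasp point (between the pads) lies 19 mm behind it; z points along the fingers, y is the line along which they close (so a half turn about z gives the same grasp; the last joint's range is limited). The gripper opens to 85 mm and grips with 20 to 120 N. Pads are 22 mm wide; open, the fingers measure 114 mm over their backs; the gripper's body (76 mm by 85 mm) begins 54 mm behind the grasp point. The pads swing forward as they close: fully open they stand 13 mm farther back than shut.
Start: joints at [-1.416, 0.181, 1.607, -0, 1.354, -0.206], TCP at [0.203, -0.538, 0.231] pointing down, gripper open.
Joint ranges: [-2.99, 2.99], [-0.89, 2.07], [0.3, 2.58], [-1.14, 4.28], [0, 2.63], [-3.12, 3.12]. Speed limits (rad/s): [2.57, 2.57, 3.01, 3.14, 3.14, 3.14].

### API

Orientations are given as a unit quaternion [w, x, y, z].
In Python, from bench import status, camera, ctrl gives the robot as it stands. The module is installed in compiled form; this text tells all that it offers.
- The arm moves only by the shell command python3 -m handwheel 'ROWS'. ROWS is JSON, a list that holds one entry, the list of rows, each a list of 7 numbers: the opening, from -1 (shut) to 1 (fully open), then the shift along the tool's x, y, z in cm, then the turn, a rotation vector about the tool's x, y, z in degrees. A call has 1 to 10 rows; each row is the pose to reach, as a shift and turn from the pose commanded when the call began, along the tool's axes at that moment; what a row does not reach only later rows make up. A row lasts 1/8 s, in which the tool goes at most 62.5 mm and 10.7 degrees, less where a joint would pass 70% of its speed; a pose out of reach is approached as far as the arm can. A call with a gripper value outside its range is refused whole. The fingers move at their own pace and stop on an object; the grip force is fixed at half the most. Time passes only in rows, so rows that repeat a pose let the fingers close. It gives the time, the measured TCP pose, the force, the opening and the grip force at its end, in the units of the state.
- status.get_obs(): the state, without advancing time (a new reading comes with each control period).
- camera(name): name is "side" or "top"; returns a dict with "frame" (420x560x3 uint8, blue, green, red), "depth" (420x560 float32, m along the optical axis (not along the pixel's ray), 0 where there is no reading), "fx", "fy", "cx", "cy" (pixels), "extrinsics" (4x4, takes a point from camera to world coordinates). Camera axes: x right, y down, z forward; pixel columns grow to the right and rows downward; lengths in m; the calibration is good to about 2 mm. A picture is of the moment at which its call begins.
- ctrl.hand_in(): hands the job in; it is judged then, once.
The state is a dict: "time_s": time; "q": joint angles; "dq": joint speeds; "joint_efforts": joint torques, N m; "eef_pos": TCP position; "eef_rot": TCP orientation; "wrist_force": force on the tool from outside, world axes, zero at the start; "torque": the same for the moment, N m; "opening": opening from 0.0 (shut) to 1.0 (fully open); "grasp_force": force on a finger pad.
Only numpy, scipy, OpenCV 4.12 (cv2) and the standard library are available. Lean on these libraries where they do the work, as an engineer would, in place of code of your own. Each camera call takes 0.05 s, during which the arm holds its last target. There are 200 camera calls.

### The job

Lift the slotted mandrel out of its rest block and set its tapered shank in the label rewinder's spindle. Turn it gently until its drive slot drops over the two dogs, press it fully home with a firm push of about 15 N (never ramming it past 80 N), and let go, leaving it standing there and everything else undisturbed.

Things in the scene. Friction and masses are not known exactly. Their poses are not given: they have to be found in the camera images.
- mandrel: Loose plain metal roll mandrel, about 0.4 kg, hanging by its collar in one hole of the rest block. Origin: centre of its collar's underside (seating face); z up its axis, x along the drive slot. Collar 64 mm diameter, 15 mm thick. Slot: 12 mm wide, 9 mm deep, straight across the collar's underside on both sides of the shank; half a turn makes no difference.
- mandrel_grip (a point): On the mandrel's axis, 48 mm above its origin: where to grip, from above, at any yaw. The barrel is round, 38 mm diameter, from 15 to 80 mm above the origin.
- mandrel_tip (a point): Lower end of the mandrel's tapered shank, 44 mm below its origin. The round shank is 36 mm diameter at the collar and 24 mm at 41 mm below it (7 mm per 24 mm).
- rewinder: Label rewinder, fixed: white housing 190 x 190 mm, 84 mm high; origin at the centre of its underside, x away from its control panel. On top an upright spindle: aluminium platter of 180 mm diameter (top 94 mm above the table) and in its middle a steel nose of 70 mm diameter with a tapered bore.
- spindle_face (a point): Centre of the bore's mouth on the nose's flat top face, 142 mm above the table; axes as the rewinder's housing (they do not turn with the spindle). The bore is 38 mm wide here, 48 mm deep, tapering like the shank, with about 1 mm of room all round once home. Fully home, the mandrel's origin lies at this point, its collar flush on the face.
- dog_tops (a point): On the spindle's axis, level with the tops of the two dogs, 7.5 mm above the face. They stand on opposite sides of the bore, 21 to 31 mm from the axis, 8 mm wide at the foot, 5 at the top. Their angle is not measured: the line through them lies up to 0.8 rad either side of the housing's x axis. If the slot misses them, the collar rests on them here. Turning the spindle itself takes 0.6 N m.
- stand: The rest block, white, fixed, 90 x 220 x 55 mm (x, y, z); origin at the centre of its underside. Two 40 mm through holes on its centre line, 70 mm to either side along its own y.
- plug: Bystander: loose grey plastic blanking plug in the other hole of the rest block. No slot, collar only 56 mm diameter and 8 mm thick, thin 22 mm knob up to 30 mm above its origin (collar underside). Leave alone.
- label_roll: Bystander: loose roll of blank labels lying flat, 90 mm diameter, 40 mm high, origin at the centre of its underside. Leave alone.
- label_gun: Bystander: loose orange and black hand label gun, about 160 mm long along x, 90 mm high, origin at its underside. Leave alone.
Mind the look-alikes: they are no part of the job. What is shaped like the stand but yellow is not meant. Leave any blue look-alike of the mandrel alone.

How it is judged:
By the outcome, as a careful person would: the job done as asked, in the order asked, and still so for the second after the job is handed in, with the robot touching nothing.
It also fails if it takes over 64 s, if anything falls off the work surface, if the arm or the gripper's body presses on something with over 40 N, if the wrist force passes 120 N, or if a joint passes its speed limit or range.

## Working session

There is one attempt and no reset: what is moved stays moved. The work goes in short steps, Python scripts to look and compute and a shell command to move; the robot and the scene stay as the last step left them, time stands still between calls to the robot, and variables do not carry over. Pictures are saved under pics/ and viewed, at most 10 in all, crops included, and the job is handed in when it is done.

```bash
mkdir -p pics; cat > h.py <<'E'
import numpy as np, cv2
from bench import status, camera, ctrl
def pts(c):
    d=c["depth"]; v,u=np.mgrid[:420,:560]
    P=np.stack([(u-c["cx"])/c["fx"]*d,(v-c["cy"])/c["fy"]*d,d,np.ones_like(d)],-1)
    return (P@np.array(c["extrinsics"]).T)[...,:3]
def onplane(c,u,v,z):
    E=np.array(c["extrinsics"]); r=E[:3,:3]@np.array([(u-c["cx"])/c["fx"],(v-c["cy"])/c["fy"],1]); o=E[:3,3]
    return o+r*(z-o[2])/r[2]
E
python3 - <<'E'
from h import *
ims=[]
for n in("top","side"):
    c=camera(n); np.savez("c_"+n,**c); cv2.imwrite(f"pics/{n}0.png",c["frame"]); print(n,c["fx"],c["cx"],c["cy"],np.round(c["extrinsics"],3).tolist(),(c["depth"]==0).mean())
o=status.get_obs(); print(o)
E
```

```text
top 473.4653265162205 277.260752025791 209.18223828984176 [[-0.018, -0.991, 0.133, 0.411], [-1.0, 0.019, 0.006, 0.078], [-0.008, -0.133, -0.991, 1.221], [0.0, 0.0, 0.0, 1.0]] 0.004056122448979592
side 444.9404165233733 280.58622972434136 208.35622880186264 [[-0.668, -0.466, 0.58, 0.031], [-0.744, 0.431, -0.511, 0.549], [-0.011, -0.773, -0.634, 0.679], [0.0, 0.0, 0.0, 1.0]] 0.003873299319727891
{'time_s': 0.1, 'q': array([-1.41632771e+00,  1.81503673e-01,  1.60791674e+00,  7.53124013e-06,
        1.35380371e+00, -2.06316173e-01]), 'dq': array([-0.00144878, -0.00196712, -0.00222678,  0.0014718 , -0.00156396,
       -0.00047329]), 'joint_efforts': array([ 1.88544104e-04, -4.45883131e+01, -3.52236557e+01, -2.68851645e-04,
        4.22600584e-03,  2.12771505e-05]), 'eef_pos': array([ 0.20291059, -0.53746869,  0.23044927]), 'eef_rot': array([-8.15361113e-04,  9.83773186e-01,  1.79414754e-01,  2.48198643e-05]), 'wrist_force': array([-0.25805306, -0.69724631,  0.46070308]), 'torque': array([ 0.05124556, -0.03292798, -0.034804  ]), 'grasp_force': 0.0, 'opening': 1.0021155606691894}
```

View pics/top0.png

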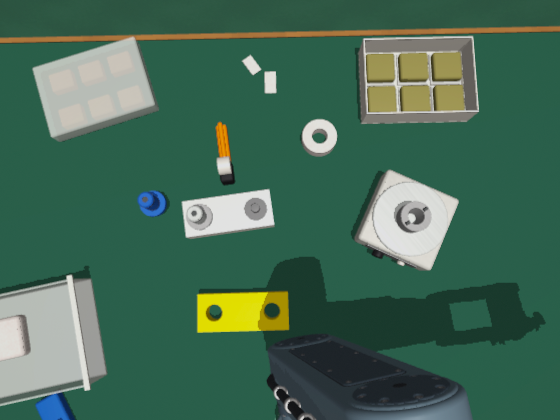

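View pics/side0.png

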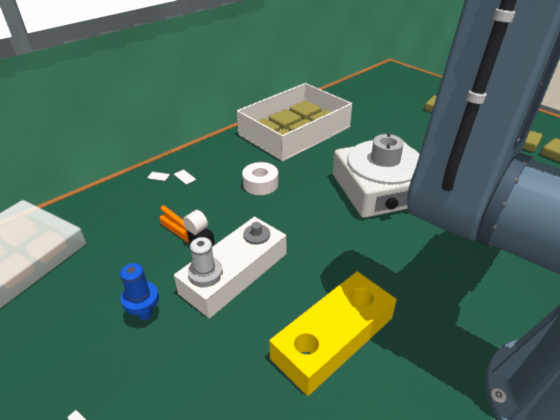

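The top view shows the mandrel at about (198,213), the plug at (256,209), and the rewinder nose at about (415,217). The side view confirms the barrel at (202,255) and the nose at (387,150).

```bash
python3 - <<'E'
from h import *
for n in("top","side"):
    c=dict(np.load(f"c_{n}.npz")); P=pts(c); 
    def circ(m,name):
        p=P[m]
        if len(p)<8: print(n,name,len(p));return
        (x,y),r=cv2.minEnclosingCircle(p[:,:2].astype(np.float32)); print(n,name,len(p),"circ",round(x,4),round(y,4),round(r,4),"med",np.round(np.median(p,0),4))
    v,u=np.mgrid[:420,:560]
    box=lambda a,b,cc,d:(u>a)&(u<b)&(v>cc)&(v<d)
    if n=="top": M=box(180,215,195,235);S=box(360,460,170,270);B=box(178,278,185,242)
    else: M=box(180,225,230,290);S=box(335,425,120,210);B=box(170,292,215,310)
    z=P[...,2]
    circ(M&(z>.128)&(z<.142),"barrel top"); circ(M&(z>.066)&(z<.074),"collar")
    circ(S&(z>.138)&(z<.146),"nose"); circ(S&(z>.147)&(z<.153),"dogs"); circ(S&(z>.09)&(z<.098),"platter")
    for mm,nm in((B&(z>.05)&(z<.06),"block"),(S&(z>.08)&(z<.087),"housing")):
        print(n,nm,cv2.minAreaRect(P[mm][:,:2].astype(np.float32)*1000))
    if n=="top": a=c["frame"][185:250,380:450]; f=8
    else: a=c["frame"][125:170,355:420]; f=8
    cv2.imwrite(f"z_{n}.png",cv2.resize(a,None,fx=f,fy=f,interpolation=cv2.INTER_CUBIC)[:,:399 if 0 else 600])
a=cv2.imread("z_top.png");b=cv2.imread("z_side.png");
a=cv2.resize(a,(400,371));b=cv2.resize(b,(400,277));h=np.zeros((371,800,3),np.uint8);h[:,:400]=a;h[:277,400:]=b
cv2.imwrite("pics/z.png",h)
E
```

```text
top barrel top 209 circ 0.5505 0.2782 0.0193 med [0.5505 0.2772 0.1348]
top collar 251 circ 0.5505 0.2782 0.0322 med [0.5392 0.2677 0.0702]
top nose 479 circ 0.5342 -0.2323 0.0358 med [ 0.5334 -0.233   0.1422]
top dogs 24 circ 0.5355 -0.2297 0.0307 med [ 0.5219 -0.2137  0.1495]
top platter 3380 circ 0.5277 -0.2216 0.1038 med [ 0.5307 -0.2273  0.0943]
top block ((559.834716796875, 208.94561767578125), (90.67868041992188, 219.80609130859375), 7.108709335327148)
top housing ((533.38623046875, -231.30673217773438), (188.58511352539062, 189.1184844970703), 64.15897369384766)
side barrel top 290 circ 0.5513 0.282 0.02 med [0.5473 0.283  0.1343]
side collar 404 circ 0.5505 0.2808 0.0333 med [0.5375 0.292  0.0701]
side nose 323 circ 0.5339 -0.2296 0.0368 med [ 0.5324 -0.2267  0.1417]
side dogs 14 circ 0.5349 -0.2303 0.0311 med [ 0.5231 -0.2125  0.1488]
side platter 1667 circ 0.5338 -0.2281 0.091 med [ 0.5162 -0.1985  0.0939]
side block ((606.3451538085938, 216.64712524414062), (185.05813598632812, 222.84817504882812), 7.301458835601807)
side housing ((532.66845703125, -219.44419860839844), (188.58168029785156, 189.51986694335938), 58.47077560424805)
```

View pics/z.png

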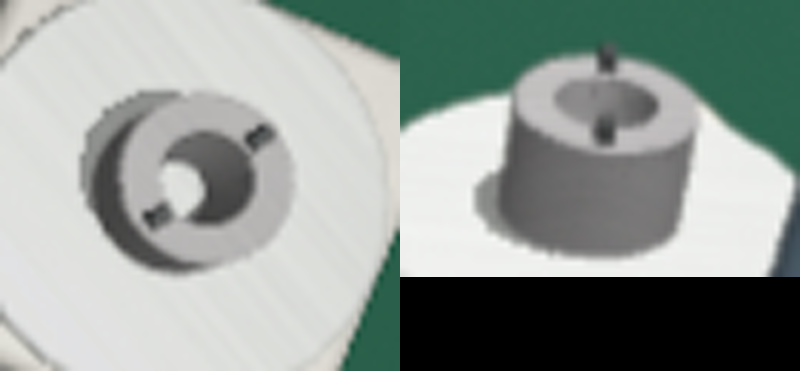

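The dogs show clearly in the enlarged top view, at full-image (425.5,208.6) and (407.5,222.5). Next I compute their line and the first move.

```bash
cat >> h.py <<'E'
from scipy.spatial.transform import Rotation as R
def to(t):
    o=status.get_obs(); r=R.from_quat(o["eef_rot"],scalar_first=True); x=r.as_matrix()[:,0]
    print("t",o["time_s"],"pos",o["eef_pos"].round(4),"yaw",round(np.degrees(np.arctan2(x[1],x[0])),2),"q6",o["q"][5].round(3),"F",o["wrist_force"].round(1),"open",round(o["opening"],3),"shift cm",(r.inv().apply(np.array(t)-o["eef_pos"])*100).round(2))
E
python3 - <<'E'
from h import *
c=dict(np.load("c_top.npz"));a=onplane(c,425.5,208.6,.1495);b=onplane(c,407.5,222.5,.1495)
print(a,b,(a+b)/2,np.linalg.norm(a-b),np.degrees(np.arctan2(*(b-a)[1::-1]))%180)
to([.5507,.2795,.25])
E
```

```text
[ 0.54953326 -0.2528577   0.1495    ] [ 0.51848262 -0.21022845  0.1495    ] [ 0.53400794 -0.23154308  0.1495    ] 0.05273893816653851 126.06915587361915
t 0.1 pos [ 0.2029 -0.5375  0.2304] yaw 20.67 q6 -0.206 F [-0.3 -0.7  0.5] open 1.002 shift cm [ 61.38 -64.16  -1.83]
```

```bash
python3 -m handwheel '[[[1,30,-32,-2,0,0,0],[1,30,-32,-2,0,0,0],[1,30,-32,-2,0,0,0],[1,30,-32,-2,0,0,0],[1,61.4,-64.2,-2,0,0,0],[1,61.4,-64.2,-2,0,0,0],[1,61.4,-64.2,-2,0,0,0],[1,61.4,-64.2,-2,0,0,0],[1,61.4,-64.2,-2,0,0,0],[1,61.4,-64.2,-2,0,0,0]]]'; python3 -c "
from h import *
to([.5507,.2795,.25])"
```

```text
time_s: 1.35
eef_pos: [0.447, 0.0394, 0.2478]
eef_rot: [0.0, 0.984, 0.18, 0.0]
wrist_force: [1.4, -1.2, -0.2]
opening: 1.001
grasp_force: 0.0
t 1.35 pos [0.447  0.0394 0.2478] yaw 20.69 q6 1.032 F [ 1.4 -1.2 -0.2] open 1.001 shift cm [ 18.18 -18.8   -0.22]
```

```bash
python3 -m handwheel '[[[1,17.5,-18,0,0,0,0],[1,17.5,-18,0,0,0,0],[1,17.5,-18,0,0,0,0],[1,17.5,-18,0,0,0,0],[1,17.5,-18,0,0,0,0],[1,17.5,-18,0,0,0,0],[1,17.5,-18,0,0,0,0]]]'; python3 - <<'E'
from h import *
to([.5507,.2795,.084])
c=camera("side");np.savez("c_s1",**c)
P=pts(c);v,u=np.mgrid[:420,:560];z=P[...,2];m=(u>170)&(u<235)&(v>220)&(v<300)
for lo,hi in((.128,.142),(.066,.074)):
    p=P[m&(z>lo)&(z<hi)]; print(len(p),cv2.minEnclosingCircle(p[:,:2].astype(np.float32)) if len(p) else 0)
cv2.imwrite("pics/s1.png",cv2.resize(c["frame"][180:320,150:310],None,fx=4,fy=4,interpolation=cv2.INTER_CUBIC))
E
```

```text
time_s: 2.22
eef_pos: [0.5466, 0.2662, 0.2478]
eef_rot: [0.0, 0.984, 0.179, -0.0]
wrist_force: [0.4, -0.0, 0.8]
opening: 1.003
grasp_force: 0.0
t 2.225 pos [0.5466 0.2662 0.2478] yaw 20.6 q6 1.47 F [ 0.4 -0.   0.8] open 1.003 shift cm [ 0.86 -1.1  16.38]
287 ((0.5503078103065491, 0.2815808057785034), 0.019448183476924896)
476 ((0.6083433032035828, 0.2653213143348694), 0.09320042282342911)
```

View pics/s1.png

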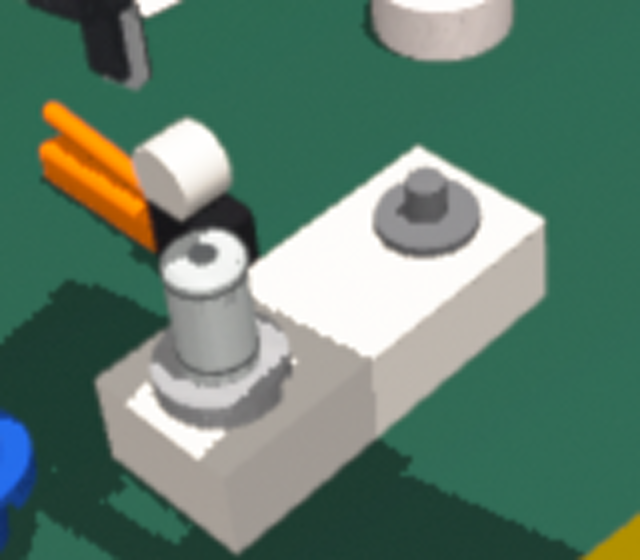

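The side view shows the mandrel upright in the near hole, with nothing in the way of the fingers. I descend.

```bash
python3 -m handwheel '[[[1,0.85,-1.15,0,0,0,0],[1,0.85,-1.15,5,0,0,0],[1,0.85,-1.15,9,0,0,0],[1,0.85,-1.15,12.5,0,0,0],[1,0.85,-1.15,15,0,0,0],[1,0.85,-1.15,16.3,0,0,0],[1,0.85,-1.15,16.3,0,0,0],[1,0.85,-1.15,16.3,0,0,0]]]'; python3 -c "
from h import *
to([.5505,.280,.084])"
```

```text
time_s: 3.28
eef_pos: [0.5518, 0.2815, 0.0861]
eef_rot: [-0.0, 0.984, 0.179, 0.001]
wrist_force: [-0.2, -0.1, -0.8]
opening: 0.997
grasp_force: 0.0
t 3.275 pos [0.5518 0.2815 0.0861] yaw 20.67 q6 1.491 F [-0.2 -0.1 -0.8] open 0.997 shift cm [-0.17  0.1   0.21]
```

```bash
python3 -m handwheel '[[[1,-0.1,0.1,0.1,0,0,0],[-1,-0.1,0.1,0.1,0,0,0],[-1,-0.1,0.1,0.1,0,0,0],[-1,-0.1,0.1,0.1,0,0,0],[-1,-0.1,0.1,0.1,0,0,0],[-1,-0.1,0.1,0.1,0,0,0],[-1,-0.1,0.1,0.1,0,0,0],[-1,-0.1,0.1,0.1,0,0,0],[-1,-0.1,0.1,0.1,0,0,0],[-1,-0.1,0.1,0.1,0,0,0]]]'; python3 -c "
from h import *
to([.5505,.280,.084])"
```

```text
time_s: 4.53
eef_pos: [0.5505, 0.2798, 0.0842]
eef_rot: [0.0, 0.984, 0.179, 0.0]
wrist_force: [-0.7, -1.0, 4.7]
opening: 0.429
grasp_force: 61.0
t 4.525 pos [0.5505 0.2798 0.0842] yaw 20.67 q6 1.489 F [-0.7 -1.   4.7] open 0.429 shift cm [ 0.01 -0.01  0.02]
```

```bash
python3 -m handwheel '[[[-1,0,0,-1,0,0,0],[-1,0,0,-3,0,0,0],[-1,0,0,-6,0,0,0],[-1,0,0,-10,0,0,0],[-1,0,0,-14,0,0,0],[-1,0,0,-17,0,0,0],[-1,0,0,-19,0,0,0],[-1,0,0,-19,0,0,0],[-1,0,0,-19,0,0,0]]]'; python3 - <<'E'
from h import *
to([.534,-.2308,.25])
c=camera("side");np.savez("c_s2",**c)
o=status.get_obs()["eef_pos"]; E=np.linalg.inv(c["extrinsics"]); p=E@[*(o-[0,0,.029]),1]; u,v=c["fx"]*p[0]/p[2]+c["cx"],c["fy"]*p[1]/p[2]+c["cy"]; print(u,v)
u,v=int(u),int(v); a,b=max(v-60,0),max(u-70,0); print(a,b)
cv2.imwrite("pics/s2.png",cv2.resize(c["frame"][a:v+60,b:u+70],None,fx=5,fy=5,interpolation=cv2.INTER_CUBIC))
E
```

```text
time_s: 5.65
eef_pos: [0.5493, 0.2797, 0.2721]
eef_rot: [0.0, 0.984, 0.179, -0.001]
wrist_force: [-1.2, 1.1, -3.4]
opening: 0.432
grasp_force: 60.6
t 5.65 pos [0.5493 0.2797 0.2721] yaw 20.67 q6 1.489 F [-1.2  1.1 -3.4] open 0.432 shift cm [-19.45  47.22   2.25]
192.92764185073133 195.34523408507587
135 122
```

View pics/s2.png

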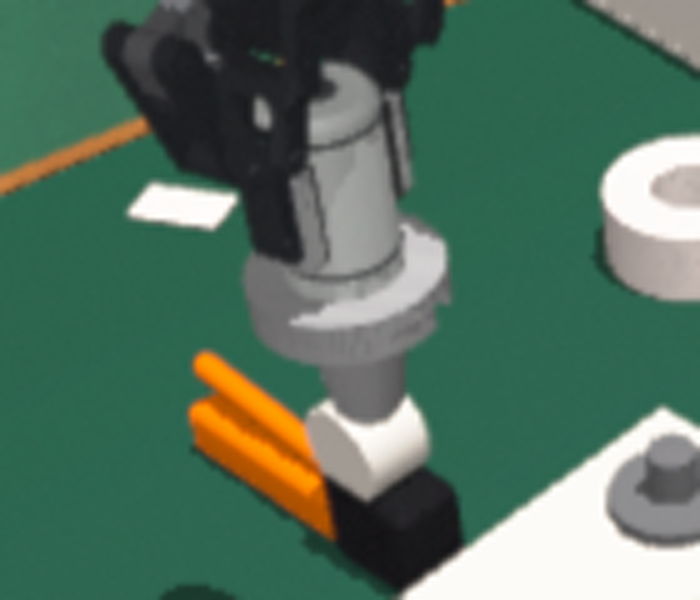

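The lifted mandrel hangs straight. A slot end shows as a notch on the collar's right edge at crop (437,320), full image (209.5,199). I turn that into an angle.

```bash
python3 - <<'E'
from h import *
c=dict(np.load("c_s2.npz"));o=status.get_obs()["eef_pos"]-[0,0,.029]
E=np.linalg.inv(c["extrinsics"])
def pr(p):
    p=E@[*p,1];return c["fx"]*p[0]/p[2]+c["cx"],c["fy"]*p[1]/p[2]+c["cy"]
for a in range(-130,40,10):
    d=np.array([np.cos(np.radians(a)),np.sin(np.radians(a)),0])*.032
    print(a,[((np.array(pr(o+d+[0,0,h]))-[122,135])*5).round(0).tolist() for h in(0,.009,.015)])
E
```

```text
-130 [[454.0, 299.0], [451.0, 276.0], [449.0, 261.0]]
-120 [[454.0, 288.0], [451.0, 266.0], [449.0, 251.0]]
-110 [[451.0, 278.0], [448.0, 256.0], [446.0, 241.0]]
-100 [[445.0, 269.0], [442.0, 247.0], [440.0, 232.0]]
-90 [[437.0, 261.0], [434.0, 239.0], [432.0, 224.0]]
-80 [[426.0, 254.0], [423.0, 232.0], [421.0, 217.0]]
-70 [[413.0, 249.0], [410.0, 227.0], [408.0, 212.0]]
-60 [[398.0, 245.0], [395.0, 223.0], [393.0, 208.0]]
-50 [[383.0, 243.0], [379.0, 221.0], [377.0, 206.0]]
-40 [[366.0, 243.0], [362.0, 221.0], [360.0, 206.0]]
-30 [[349.0, 244.0], [345.0, 222.0], [343.0, 207.0]]
-20 [[332.0, 247.0], [328.0, 225.0], [326.0, 210.0]]
-10 [[316.0, 252.0], [312.0, 230.0], [309.0, 215.0]]
0 [[301.0, 258.0], [297.0, 236.0], [294.0, 221.0]]
10 [[287.0, 266.0], [283.0, 244.0], [280.0, 229.0]]
20 [[275.0, 274.0], [271.0, 252.0], [268.0, 237.0]]
30 [[266.0, 284.0], [261.0, 262.0], [258.0, 247.0]]
```

The notch centre is near world -145°, so the slot is at about 35° and the dogs are at 126°. I carry the mandrel over the spindle, turning it +91° on the way. That also makes the slot face the side camera.

```bash
python3 -m handwheel '[[[-1,-1,2.5,0,0,0,-5],[-1,-3,7,0,0,0,-12],[-1,-5,12,0,0,0,-22],[-1,-7.5,18,0,0,0,-32],[-1,-10,24,0,0,0,-42],[-1,-12.5,30,0,0,0,-52],[-1,-15,36,0,0,0,-62],[-1,-17,41.5,0,0,0,-72],[-1,-18.5,45,0,0,0,-82],[-1,-19.4,47.2,0,0,0,-91]]]'; python3 -m handwheel '[[[-1,0,0,0,0,0,0],[-1,0,0,0,0,0,0],[-1,0,0,0,0,0,0]]]'; python3 - <<'E'
from h import *
to([.534,-.2308,.25])
for n in("side","top"):
    c=camera(n);np.savez("c_3"+n,**c)
    o=status.get_obs()["eef_pos"]; E=np.linalg.inv(c["extrinsics"]); p=E@[*(o-[0,0,.029]),1]; u,v=c["fx"]*p[0]/p[2]+c["cx"],c["fy"]*p[1]/p[2]+c["cy"]; print(n,u,v)
    if n=="side":
        u,v=int(u),int(v); a,b=max(v-60,0),max(u-70,0); print(a,b)
        cv2.imwrite("pics/s3.png",cv2.resize(c["frame"][a:v+60,b:u+70],None,fx=5,fy=5,interpolation=cv2.INTER_CUBIC))
E
```

```text
time_s: 6.95
eef_pos: [0.5341, -0.233, 0.2719]
eef_rot: [-0.001, 0.56, 0.828, -0.0]
wrist_force: [-0.3, 0.2, -3.9]
opening: 0.43
grasp_force: 61.0
time_s: 7.32
eef_pos: [0.5353, -0.2289, 0.2732]
eef_rot: [-0.001, 0.561, 0.828, 0.0]
wrist_force: [-0.4, -0.5, -4.6]
opening: 0.427
grasp_force: 60.9
t 7.325 pos [ 0.5353 -0.2289  0.2732] yaw 111.7 q6 -0.987 F [-0.4 -0.5 -4.6] open 0.427 shift cm [-0.13 -0.19  2.32]
side 394.1896887038986 100.22117887594155
40 324
top 428.25855436769416 209.3977439917277
```

View pics/s3.png

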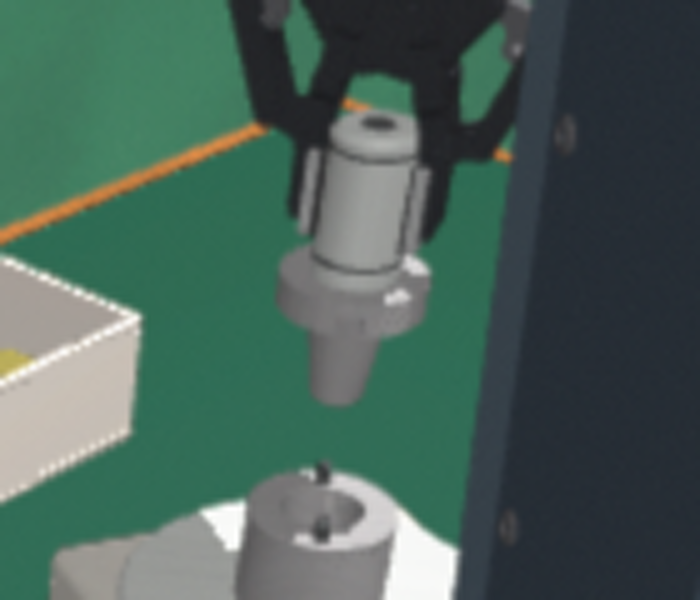

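The mandrel hangs upright over the spindle with the collar at about crop (353,295) and the dogs at (322,472) and (320,528). The slot is faint near (350,325), so I raise the contrast and measure the axis from both views' depth.

```bash
python3 - <<'E'
from h import *
o=status.get_obs()["eef_pos"]-[0,0,.029]
c=dict(np.load("c_3side.npz")); f=c["frame"]; P=pts(c)
g=cv2.cvtColor(f[80:125,372:418],cv2.COLOR_BGR2GRAY); g=np.clip((g.astype(float)-70)*2.2,0,255).astype(np.uint8)
cv2.imwrite("pics/s3z.png",cv2.resize(g,None,fx=13,fy=13,interpolation=cv2.INTER_NEAREST))
E=np.linalg.inv(c["extrinsics"])
for a in (100,110,120,126,130,140,150):
    d=np.array([np.cos(np.radians(a)),np.sin(np.radians(a)),0])*.032
    r=[]
    for h in(0,.009):
        p=E@[*(o+d+[0,0,h]),1]; r.append((((c["fx"]*p[0]/p[2]+c["cx"])-372)*13,((c["fy"]*p[1]/p[2]+c["cy"])-80)*13))
    print(a,np.round(r))
from scipy.optimize import least_squares
v,u=np.mgrid[:420,:560]
def fit(m,r,n):
    p=P[m]; s=least_squares(lambda q:np.hypot(p[:,0]-q[0],p[:,1]-q[1])-r,p.mean(0)[:2]+[.01,-.01],loss="soft_l1",f_scale=.001).x
    print(n,len(p),s.round(4))
z=P[...,2]; near=(abs(P[...,0]-.534)<.06)&(abs(P[...,1]+.231)<.06)
fit(near&(z>o[2]+.002)&(z<o[2]+.012),.032,"collar"); fit(near&(z>o[2]+.02)&(z<o[2]+.034),.019,"barrel lo");fit(near&(z>.105)&(z<.135),.035,"nose")
for lo in (.004,.014,.024): # shank
    m=near&(z>o[2]-lo-.01)&(z<o[2]-lo); fit(m,.018-(lo+.005)*3.5/24,"shank%g"%lo)
E
```

```text
100 [[198. 332.]
 [206. 281.]]
110 [[231. 340.]
 [239. 289.]]
120 [[265. 346.]
 [273. 295.]]
126 [[286. 348.]
 [294. 297.]]
130 [[300. 349.]
 [308. 298.]]
140 [[334. 349.]
 [343. 298.]]
150 [[367. 347.]
 [376. 296.]]
collar 116 [ 0.536  -0.2272]
barrel lo 123 [ 0.5363 -0.2274]
nose 401 [ 0.5348 -0.2298]
shank0.004 35 [ 0.5361 -0.2279]
shank0.014 50 [ 0.5363 -0.2271]
shank0.024 50 [ 0.5356 -0.2273]
```

View pics/s3z.png

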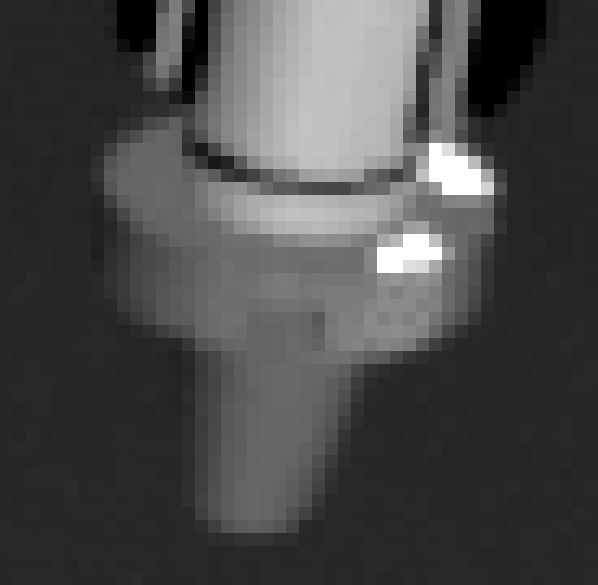

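The slot spans u 247–325 in the enlarged crop, centred at 286, which is about 125°. That matches the dogs at 126°. The mandrel axis is (-1.3, -2.5) mm off the nose axis, so I correct that and go down into the bore mouth.

```bash
python3 -c "
from h import *
to([.534,-.2314,.19])"
```

```text
t 7.425 pos [ 0.5354 -0.2291  0.2736] yaw 111.73 q6 -0.987 F [-0.4 -0.8 -4.3] open 0.432 shift cm [-0.17 -0.22  8.36]
```

```bash
python3 -m handwheel '[[[-1,-0.15,-0.2,0,0,0,0],[-1,-0.15,-0.2,1,0,0,0],[-1,-0.15,-0.2,3,0,0,0],[-1,-0.15,-0.2,5,0,0,0],[-1,-0.15,-0.2,6.5,0,0,0],[-1,-0.15,-0.2,7.5,0,0,0],[-1,-0.15,-0.2,8.2,0,0,0],[-1,-0.15,-0.2,8.2,0,0,0],[-1,-0.15,-0.2,8.2,0,0,0]]]'; python3 -c "
from h import *
to([.534,-.2314,.18])
print(status.get_obs()['torque'])"
```

```text
time_s: 8.55
eef_pos: [0.5343, -0.2326, 0.1924]
eef_rot: [0.001, 0.562, 0.827, 0.0]
wrist_force: [-0.2, -0.4, -3.4]
opening: 0.427
grasp_force: 61.0
t 8.55 pos [ 0.5343 -0.2326  0.1924] yaw 111.67 q6 -0.992 F [-0.2 -0.4 -3.4] open 0.427 shift cm [0.13 0.01 1.24]
[-0.01124131 -0.00807003  0.02393975]
```

```bash
python3 -m handwheel '[[[-1,0.1,0,0.4,0,0,0],[-1,0.1,0,0.8,0,0,0],[-1,0.1,0,1.1,0,0,0],[-1,0.1,0,1.1,0,0,0],[-1,0.1,0,1.1,0,0,0]]]'; python3 -c "
from h import *
to([.534,-.2314,.171])
print(status.get_obs()['torque'])"
```

```text
time_s: 9.18
eef_pos: [0.5336, -0.2315, 0.1808]
eef_rot: [0.0, 0.562, 0.827, -0.0]
wrist_force: [-0.4, 0.5, -4.0]
opening: 0.431
grasp_force: 61.0
t 9.175 pos [ 0.5336 -0.2315  0.1808] yaw 111.67 q6 -0.991 F [-0.4  0.5 -4. ] open 0.431 shift cm [-0.01  0.04  0.98]
[-0.06037818 -0.01365507 -0.01863507]
```

Still no contact. I go on down in small steps past dog level (TCP 0.1787).

```bash
python3 -m handwheel '[[[-1,0,0,0.15,0,0,0],[-1,0,0,0.3,0,0,0],[-1,0,0,0.4,0,0,0],[-1,0,0,0.4,0,0,0],[-1,0,0,0.4,0,0,0]]]'; python3 -c "
from h import *
to([.534,-.2314,.171])
print(status.get_obs()['torque'])"
```

```text
time_s: 9.8
eef_pos: [0.5336, -0.2314, 0.1768]
eef_rot: [0.0, 0.562, 0.827, -0.0]
wrist_force: [0.1, -0.1, -3.9]
opening: 0.427
grasp_force: 61.0
t 9.8 pos [ 0.5336 -0.2314  0.1768] yaw 111.67 q6 -0.991 F [ 0.1 -0.1 -3.9] open 0.427 shift cm [-0.01  0.04  0.58]
[-0.00939218  0.01863167 -0.03690448]
```

```bash
python3 -m handwheel '[[[-1,0,0,0.1,0,0,0],[-1,0,0,0.2,0,0,0],[-1,0,0,0.3,0,0,0],[-1,0,0,0.3,0,0,0],[-1,0,0,0.3,0,0,0]]]'; python3 -c "
from h import *
to([.534,-.2314,.171])
print(status.get_obs()['torque'])"
```

```text
time_s: 10.42
eef_pos: [0.5336, -0.2314, 0.1737]
eef_rot: [-0.0, 0.562, 0.827, 0.0]
wrist_force: [-0.4, -0.1, -3.8]
opening: 0.43
grasp_force: 61.0
t 10.425 pos [ 0.5336 -0.2314  0.1737] yaw 111.67 q6 -0.991 F [-0.4 -0.1 -3.8] open 0.43 shift cm [-0.01  0.04  0.27]
[ 0.00824711 -0.04033795  0.07823342]
```

The slot is 5 mm down over the dogs with no contact force. Now I seat it and build up the push in small steps.

```bash
python3 -m handwheel '[[[-1,0,0,0.1,0,0,0],[-1,0,0,0.2,0,0,0],[-1,0,0,0.25,0,0,0],[-1,0,0,0.25,0,0,0]]]';python3 -m handwheel '[[[-1,0,0,0.05,0,0,0],[-1,0,0,0.05,0,0,0],[-1,0,0,0.05,0,0,0]]]'; python3 -c "
from h import *
to([.534,-.2314,.171])
print(status.get_obs()['torque'])"
```

```text
time_s: 10.92
eef_pos: [0.5336, -0.2314, 0.1712]
eef_rot: [-0.0, 0.562, 0.827, -0.0]
wrist_force: [0.7, 0.5, -3.4]
opening: 0.427
grasp_force: 61.0
time_s: 11.3
eef_pos: [0.5337, -0.2314, 0.1711]
eef_rot: [0.0, 0.562, 0.827, -0.0]
wrist_force: [-1.9, 1.7, 1.2]
opening: 0.43
grasp_force: 61.5
t 11.3 pos [ 0.5337 -0.2314  0.1711] yaw 111.68 q6 -0.991 F [-1.9  1.7  1.2] open 0.43 shift cm [-0.01  0.03  0.01]
[ 0.13771324  0.52550226 -0.04369514]
```

```bash
python3 -m handwheel '[[[-1,0,0,0.05,0,0,0],[-1,0,0,0.05,0,0,0],[-1,0,0,0.05,0,0,0]]]';python3 -m handwheel '[[[-1,0,0,0.03,0,0,0],[-1,0,0,0.03,0,0,0],[-1,0,0,0.03,0,0,0]]]'; python3 -c "
from h import *
to([.534,-.2314,.171])
print(status.get_obs()['torque'])"
```

```text
time_s: 11.68
eef_pos: [0.5337, -0.2315, 0.1711]
eef_rot: [0.0, 0.562, 0.827, -0.0]
wrist_force: [-3.3, 1.9, 6.1]
opening: 0.425
grasp_force: 62.0
time_s: 12.05
eef_pos: [0.5337, -0.2314, 0.1711]
eef_rot: [0.0, 0.561, 0.827, -0.0]
wrist_force: [-3.4, 2.5, 6.7]
opening: 0.431
grasp_force: 62.1
t 12.05 pos [ 0.5337 -0.2314  0.1711] yaw 111.68 q6 -0.991 F [-3.4  2.5  6.7] open 0.431 shift cm [-0.01  0.03  0.01]
[ 0.38875494  0.82312044 -0.04688386]
```

```bash
python3 -m handwheel '[[[-1,0,0,0.05,0,0,0],[-1,0,0,0.08,0,0,0],[-1,0,0,0.08,0,0,0],[-1,0,0,0.08,0,0,0]]]'; python3 -m handwheel '[[[-1,0,0,0,0,0,0],[-1,0,0,0,0,0,0],[-1,0,0,0,0,0,0],[-1,0,0,0,0,0,0]]]'; python3 - <<'E'
from h import *
to([.534,-.2314,.171])
print(status.get_obs()['torque'])
c=camera("side");P=pts(c);z=P[...,2]
near=(abs(P[...,0]-.534)<.06)&(abs(P[...,1]+.231)<.06)
m=near&(z>.152)&(z<.162);print("collar top z",np.median(z[m]),m.sum())
cv2.imwrite("pics/s4.png",cv2.resize(c["frame"][90:190,330:450],None,fx=5,fy=5,interpolation=cv2.INTER_CUBIC))
E
```

```text
time_s: 12.55
eef_pos: [0.5337, -0.2315, 0.1711]
eef_rot: [0.0, 0.561, 0.827, -0.0]
wrist_force: [-6.8, 3.5, 11.7]
opening: 0.43
grasp_force: 62.5
time_s: 13.05
eef_pos: [0.5338, -0.2315, 0.1711]
eef_rot: [0.0, 0.561, 0.828, -0.0]
wrist_force: [-4.8, 4.1, 11.6]
opening: 0.429
grasp_force: 62.5
t 13.05 pos [ 0.5338 -0.2315  0.1711] yaw 111.69 q6 -0.991 F [-4.8  4.1 11.6] open 0.429 shift cm [-0.    0.03  0.01]
[ 0.59537316  1.2270243  -0.05401223]
collar top z 0.15689138585413148 232
```

View pics/s4.png

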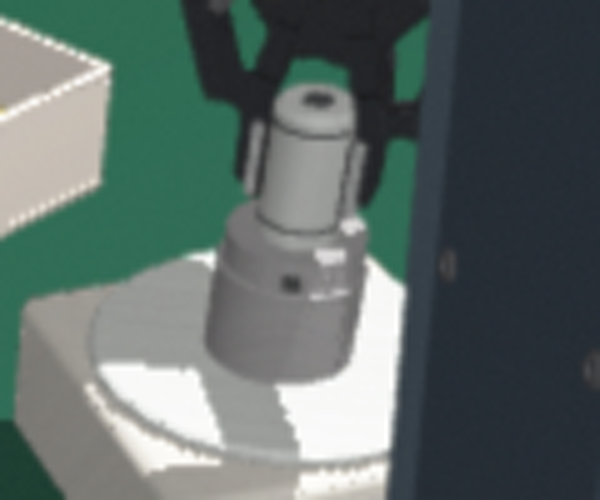

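The collar is flush on the nose, with a dog showing in the slot at crop (291,283), and the collar top measures 0.157 m as it should. I press slightly more, relax and let go.

```bash
python3 -m handwheel '[[[-1,0,0,0.05,0,0,0],[-1,0,0,0.05,0,0,0],[-1,0,0,0.05,0,0,0],[-1,0,0,0.05,0,0,0]]]'; python3 -m handwheel '[[[-1,0,0,-0.1,0,0,0],[-1,0,0,-0.15,0,0,0],[-1,0,0,-0.2,0,0,0],[-1,0,0,-0.2,0,0,0]]]'; python3 -c "
from h import *
to([.534,-.2314,.171])"
```

```text
time_s: 13.6
eef_pos: [0.5337, -0.2315, 0.1711]
eef_rot: [0.0, 0.561, 0.828, -0.0]
wrist_force: [-7.3, 5.1, 15.2]
opening: 0.429
grasp_force: 62.9
time_s: 14.1
eef_pos: [0.5337, -0.2314, 0.1711]
eef_rot: [0.0, 0.562, 0.827, -0.0]
wrist_force: [-3.2, 3.2, 6.7]
opening: 0.429
grasp_force: 61.8
t 14.1 pos [ 0.5337 -0.2314  0.1711] yaw 111.68 q6 -0.991 F [-3.2  3.2  6.7] open 0.429 shift cm [-0.01  0.03  0.01]
```

```bash
python3 -m handwheel '[[[-1,0,0,-0.06,0,0,0],[-1,0,0,-0.1,0,0,0],[-1,0,0,-0.1,0,0,0],[1,0,0,-0.1,0,0,0],[1,0,0,-0.1,0,0,0],[1,0,0,-0.1,0,0,0],[1,0,0,-0.1,0,0,0],[1,0,0,-0.1,0,0,0],[1,0,0,-0.1,0,0,0],[1,0,0,-0.1,0,0,0]]]'; python3 -c "
from h import *
to([.534,-.2314,.171])"
```

```text
time_s: 15.35
eef_pos: [0.5336, -0.2314, 0.1716]
eef_rot: [-0.0, 0.562, 0.827, 0.0]
wrist_force: [-0.1, 0.6, 0.6]
opening: 0.998
grasp_force: 0.0
t 15.35 pos [ 0.5336 -0.2314  0.1716] yaw 111.67 q6 -0.991 F [-0.1  0.6  0.6] open 0.998 shift cm [-0.02  0.04  0.06]
```

```bash
python3 -m handwheel '[[[1,0,0,-1,0,0,0],[1,0,0,-4,0,0,0],[1,0,0,-8,0,0,0],[1,0,0,-12,0,0,0],[1,0,0,-15,0,0,0],[1,0,0,-15,0,0,0],[1,0,0,-15,0,0,0],[1,0,0,-15,0,0,0]]]'; python3 - <<'E'
from h import *
to([.534,-.2314,.171])
c=camera("side");P=pts(c);z=P[...,2]
near=(abs(P[...,0]-.534)<.06)&(abs(P[...,1]+.231)<.06)
for lo,hi in((.152,.162),(.218,.226)):
    m=near&(z>lo)&(z<hi);print(np.median(z[m]),cv2.minEnclosingCircle(P[m][:,:2].astype(np.float32)),m.sum())
cv2.imwrite("pics/end.png",c["frame"])
E
```

```text
time_s: 16.35
eef_pos: [0.533, -0.231, 0.32]
eef_rot: [-0.001, 0.562, 0.827, 0.0]
wrist_force: [-0.2, -0.7, -0.4]
opening: 0.996
grasp_force: 0.0
t 16.35 pos [ 0.533 -0.231  0.32 ] yaw 111.67 q6 -0.991 F [-0.2 -0.7 -0.4] open 0.996 shift cm [-0.11  0.1  14.9 ]
0.15691124991046573 ((0.5330020189285278, -0.22835932672023773), 0.03297636657953262) 238
0.22160140162317216 ((0.5336394906044006, -0.22722512483596802), 0.019211851060390472) 121
```

View pics/end.png

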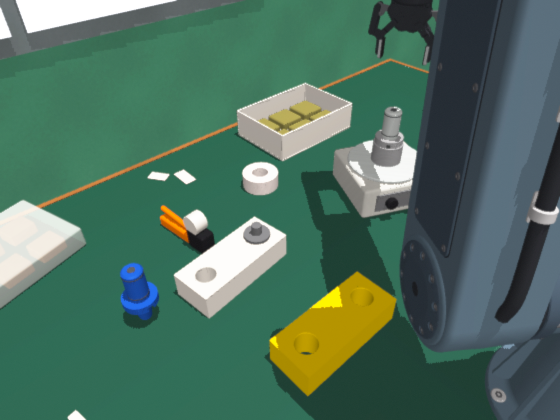

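The mandrel stands home on the spindle at (390,140), with the gripper clear above it and the plug, label roll and label gun unmoved.

```bash
python3 -c "
from bench import ctrl
print(ctrl.hand_in())"
```

```text
the job is handed in; nothing more can be done
None
```

The mandrel stands fully home on the rewinder spindle with its slot over the dogs, pressed in with about 15–19 N and released; everything else looks undisturbed, and the job was handed in at about 16.4 s.

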